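# Clamp the tube rack on the bench shaker

## Robot

A 6-joint arm with a two-finger parallel gripper is mounted at the origin on the work surface. World frame = base frame: x ahead of the robot, y to its left, z up, the work surface at z = 0. Lengths are in mm, angles in degrees, forces in N, time in s.
With the tool pointing down it reaches from about 350 to 850 mm from the base axis. Payload 8.1 kg.
Tool frame: the origin (TCP) lies midway between the tips of the shut fingers; the grasp point (between the pads) lies 19 mm behind it; z points along the fingers, y is the line along which they close (so a half turn about z gives the same grasp; the last joint's range is limited). The gripper opens to 85 mm and grips with 20 to 120 N. Pads are 22 mm wide; open, the fingers measure 114 mm over their backs; the gripper's body (76 mm by 85 mm) begins 54 mm behind the grasp point. The pads swing forward as they close: fully open they stand 13 mm farther back than shut.
Start: joints at [-81.612, 7.471, 85.268, -0, 87.261, -4.893], TCP at [137.858, -583.952, 206.492] pointing down, gripper open.
Joint ranges: [-169.43, 169.43], [-51.17, 129.36], [1.28, 143.12], [-76.62, 256.62], [0, 156.53], [-152.29, 152.29]. Speed limits (degrees/s): [136.94, 136.94, 159.86, 180, 180, 180].

## Interface

Orientations are given as [roll, pitch, yaw] about the fixed x, y, z axes, in that order (R = Rz(yaw) Ry(pitch) Rx(roll)).
In Python, from bench import r gives the robot as it stands. The module is installed in compiled form; this text tells all that it offers.
- The arm moves only by the tool jog_arm, never from a script. Its argument "rows" is a list of rows, each a list of 2 entries, a list of its own where there are three numbers: the shift along the tool's x, y, z in mm, then the turn, a rotation vector about the tool's x, y, z in rad. A call has 1 to 10 rows; each row is the pose to reach, as a shift and turn from the pose commanded when the call began, along the tool's axes at that moment; what a row does not reach only later rows make up. A row lasts 1/10 s, in which the tool goes at most 50 mm and 8.59 degrees, less where a joint would pass 70% of its speed; a pose out of reach is approached as far as the arm can. A call with a gripper value outside its range is refused whole. "grip" is the finger opening in mm, from 0 to 85.4, set as the call begins (left out, the last holds). The fingers move at their own pace and stop on an object; "force" is the grip in N (left out, the last holds). Time passes only in rows, so rows that repeat a pose let the fingers close. It gives the time, the measured TCP pose, the force, the opening and the grip force at its end, in the units of the state.
- r.sense(): the state, without advancing time (a new reading comes with each control period).
- r.snapshot(name): name is "scene" or "top" or "wrist"; returns (picture, depth): 480x640x3 uint8, blue, green, red; 480x640 float32, mm along the optical axis (not along the pixel's ray), 0 where there is no reading.
- r.camera_params(name): a dict with "fx", "fy", "cx", "cy" (pixels), "dist_coeffs" ([k1, k2, p1, p2, k3] as OpenCV has them; the pictures are not rectified), "pose" (4x4, takes a point from camera to world coordinates); the wrist camera has in their place "tool_from_camera" (4x4, takes a point from camera to tool coordinates, whose origin is the TCP and whose axes are the flange's). Camera axes: x right, y down, z forward; pixel columns grow to the right and rows downward; lengths in mm; the calibration is good to about 2 mm. A picture is of the moment at which its call begins: read the wrist's pose just before it. camera_params takes no time and is no camera call.
- r.hand_in(): hands the job in; it is judged then, once.
The state is a dict: "time": time; "joint_pos": joint angles; "qd": joint speeds; "joint_efforts": joint torques, N m; "tool_pos": TCP position; "tcp_rot": TCP orientation; "ft_force": force on the tool from outside, world axes, zero at the start; "wrist_torque": the same for the moment, N m; "finger_gap": finger opening in mm; "grip_force": force on a finger pad.
Only numpy, scipy, OpenCV 4.12 (cv2) and the standard library are available. Lean on these libraries where they do the work, as an engineer would, in place of code of your own. Each camera call takes 0.05 s, during which the arm holds its last target. There are 200 camera calls.

## Task

Get the bench shaker ready to run: push the blue clamp strap round on its post until its rubber foot hangs over the black disc in the middle of the clear cover plate, with the foot wholly on the disc, and then push the red cam lever fully down so that the foot presses the cover onto the tubes. Only push with the fingers: do not pick anything up, do not shift the rack or its cover, leave the glassware round the shaker where it stands, and do not lower the lever before the strap is over the disc.

Things in the scene. Friction and masses are not known exactly. Their poses are not given: they have to be found in the camera images.
- shaker: low bench shaker, white housing 250 x 250 mm with a sloped dark blue control panel along its front (-x side, out to 165 mm from the origin), fixed to the bench. Origin: centre of its underside, on the bench; x points to its back, y to its left, z up. Its aluminium platform (190 x 240 mm) has its top at z = 74 mm. The clamp post stands on the platform at x = 0, y = +55 mm; the rack stands on it round x = 0, y = -35 mm inside a 12 mm high fence with 4 mm play.
- post_top (a point): the lever's pivot pin on the head of the clamp post, on the vertical axis about which strap and lever turn together, 204 mm above the bench. Frame: x points horizontally along the strap from the post to the foot, z up, y to the left; the lever lies on the -x side. Nothing stands higher than 16 mm above this point except the raised lever.
- clamp (a joint): swing of strap and lever together about the vertical post: 0 = the strap points at the middle of the rack (shaker's -y direction), positive = swung away clockwise seen from above, so that pi/2 points to the shaker's front; travel -0.5 to 2.0 rad. It starts swung away by 0.95 to 1.75. About 0.14 Nm of friction; it stays where it is left. There is no stop at 0.
- strap: blue steel clamp strap, a level flat bar 26 mm wide and 12 mm thick, running from 17 mm behind the post axis to 111 mm beyond it. Origin: on the post axis at the strap's underside, about 186 mm above the bench while the lever is up (it sinks 6 mm per rad of lever, to 180 mm with the lever down); x along the strap towards the foot, z up. A lock nut of 18 mm diameter stands 6 mm above the strap over the foot.
- foot: black rubber foot, 20 mm diameter and 8 mm high, under the strap at 90 mm from the post axis, on a 9 mm sprung spindle (4 N per mm of compression). Origin: centre of its underside, 20.5 mm below the strap's underside, so 2 to 5 mm above the cover plate while the lever is up; with the lever fully down it is pressed about 2.5 mm up into the strap, giving about 10 N on the cover.
- lever (a joint): red cam lever with black paddle, hinged at point post_top about a level axis across the strap: 0 = level, fully down, clamped (its stop); positive = raised. It leans away from the foot side: its end lies 95 mm from the pin, on the -x side of the frame of post_top, at angle = this value above level. Starts at 0.85 to 1.15 rad; travel 0 to 1.3. About 0.2 Nm of friction, 3 to 4 N at the paddle; it stays where it is left.
- lever_paddle (a point): middle of the paddle's upper face (the face that is up when the lever is down), 78 mm from the pin; the paddle is 34 mm long, 22 mm wide, 12 mm thick (6 mm either side of the lever's centre line through the pin).
- cover: loose clear acrylic cover plate 124 x 88 x 8 mm with a grey rim, lying on the tube caps; origin: centre of its underside, about 154 mm above the bench. Not fastened: it slides if it is pushed.
- disc (a point): centre of the black rubber disc (50 mm diameter, flush) on top of the cover plate, about 162 mm above the bench: the foot belongs here.
- rack: loose white rack 124 x 88 mm with 24 capped glass tubes, standing on the platform under the cover; origin: centre of its underside; tube caps 80 mm above that.
- reagent_bottle: amber bottle with black cap, 52 mm diameter, 100 mm high, on the bench left of the shaker; origin: centre of its underside. A bystander.
- beaker: small glass beaker, 52 mm diameter, 72 mm high, on the bench left of the shaker; origin: centre of its underside. A bystander.
- flask: conical glass flask, 66 mm diameter, 105 mm high, on the bench right of the shaker; origin: centre of its underside. A bystander.
- tube_stand: round wooden stand with glass tubes, 96 mm diameter, 135 mm high, on the bench right of the shaker; origin: centre of its underside. A bystander.
Mind the look-alikes: they are no part of the job. What is meant by the cover is not pink, and is the larger of those in its own colour.

How it is judged (in metres and radians):
On the way, in this order (a step that is already met when the one before it is completed fails the run):
1. the strap is swung over, its foot wholly above the disc, with the lever still up (horizontal distance between foot and disc below 0.015 m and value of joint lever above 0.5 rad), for 0.2 s.
2. the lever is pushed fully down and the foot presses on the cover (horizontal distance between foot and disc below 0.015 m and value of joint lever below 0.1 rad and contact force between foot and cover above 4 N), for 0.2 s.
At the end, for the whole second after the job is handed in: The foot's centre is within 15 mm of the disc's centre, the lever is within 0.1 rad of fully down, the foot presses on the cover with more than 4 N, the rack and cover are within 10 mm and the four pieces of glassware within 15 mm of where they began (all of step 2 and distance of each of cover, rack from where it was at the start of the episode below 0.01 m and linear speed of cover below 0.02 m/s and distance of each of reagent_bottle, beaker, flask, tube_stand from where it was at the start of the episode below 0.015 m); the robot touches nothing.
It fails at once if the cover plate is lifted or shifted by more than 10 mm (distance of cover from where it was at the start of the episode above 0.01 m).
It fails at once if the rack is lifted or shifted by more than 10 mm (distance of rack from where it was at the start of the episode above 0.01 m).
It fails at once if the lever is lowered while the foot is not over the disc (value of joint lever below 0.5 rad and horizontal distance between foot and disc above 0.02 m).
It fails at once if glassware round the shaker is lifted, shifted by more than 15 mm or tipped (distance of any of reagent_bottle, beaker, flask, tube_stand from where it was at the start of the episode above 0.015 m or angle between any of reagent_bottle, beaker, flask, tube_stand's own z axis and vertical above 0.3 rad).
It also fails if it takes over 45 s, if anything falls off the work surface, if the arm or the gripper's body presses on something with over 40 N, if the wrist force passes 120 N, or if a joint passes its speed limit or range.

## Working session

There is one attempt and no reset: what is moved stays moved. The work goes in short steps, Python scripts to look and compute and a tool call to move; the robot and the scene stay as the last step left them, time stands still between calls to the robot, and variables do not carry over. Pictures are saved under pics/ and viewed, at most 10 in all, crops included, and the job is handed in when it is done.

Besides the shell and the picture viewer there is one more tool, called as name(argument=value, ...) on one line, values as JSON. jog_arm: Moves the arm, as the interface text tells. Its arguments: {"type":"object","properties":{"rows":{"type":"array"},"grip":{"type":"number"},"force":{"type":"number"}},"required":["rows"]}

```bash
mkdir -p pics
python3 - <<'E'
from bench import r
import cv2,numpy as np
s=r.sense();print(s)
for n in("scene","top"):
    p,d=r.snapshot(n);cv2.imwrite(f"pics/{n}0.png",p);np.save(f"pics/{n}0.npy",d)
    c=r.camera_params(n);print(n,{k:np.round(v,4).tolist() for k,v in c.items()})
print(r.camera_params("wrist"))
E
```

```text
{'time': 0.0, 'joint_pos': array([-8.16127472e+01,  7.51452995e+00,  8.53305753e+01,  5.73763745e-04,
        8.72635982e+01, -4.89502426e+00]), 'qd': array([ 0.1255715 , -0.02020073,  0.04156204, -0.04595661,  0.06198333,
       -0.02489391]), 'joint_efforts': array([-3.30613846e-03, -5.69417632e+01, -5.00554132e+01, -2.76663895e-04,
        1.50699634e-02, -1.31412355e-05]), 'tool_pos': array([ 137.76431135, -583.33531407,  205.43810975]), 'tcp_rot': array([-1.79891742e+02, -9.84667742e-03,  1.32822398e+01]), 'ft_force': array([-0.13670594, -0.57309275,  0.66198187]), 'wrist_torque': array([ 0.04866144, -0.00074026,  0.010325  ]), 'grip_force': 0.0, 'finger_gap': 85.66767201222346}
scene {'fx': 490.12, 'fy': 490.12, 'cx': 319.5164, 'cy': 246.2442, 'dist_coeffs': [-0.0735, 0.0, 0.0, 0.0, 0.0], 'pose': [[0.7225, 0.5072, -0.4697, 979.9962], [0.6911, -0.5475, 0.4719, -448.4459], [-0.0178, -0.6656, -0.7461, 804.3342], [0.0, 0.0, 0.0, 1.0]]}
top {'fx': 586.9463, 'fy': 586.9463, 'cx': 326.1724, 'cy': 243.119, 'dist_coeffs': [0.0153, 0.0, 0.0, 0.0, 0.0], 'pose': [[-0.0262, -0.9811, 0.1917, 371.853], [-0.9996, 0.0231, -0.0183, -8.5189], [0.0135, -0.1921, -0.9813, 1188.3472], [0.0, 0.0, 0.0, 1.0]]}
{'fx': 350.2115038280923, 'fy': 350.2115038280923, 'cx': 320.6698713225423, 'cy': 236.134466062422, 'dist_coeffs': array([-0.06918823,  0.        ,  0.        ,  0.        ,  0.        ]), 'tool_from_camera': array([[-1.04128857e-03, -9.63468501e-01, -2.67819646e-01,
         6.76276291e+01],
       [ 9.99998216e-01, -1.42540393e-03,  1.23980849e-03,
        -5.68104069e-01],
       [-1.57626760e-03, -2.67817877e-01,  9.63468266e-01,
        -1.67022148e+02],
       [ 0.00000000e+00,  0.00000000e+00,  0.00000000e+00,
         1.00000000e+00]])}
```

View pics/scene0.png

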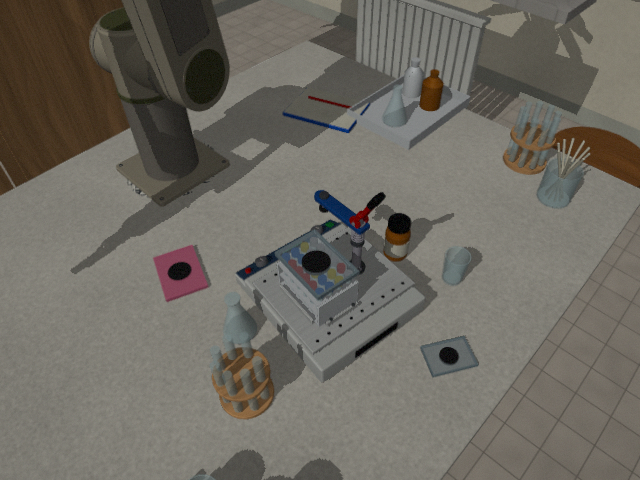

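View pics/top0.png

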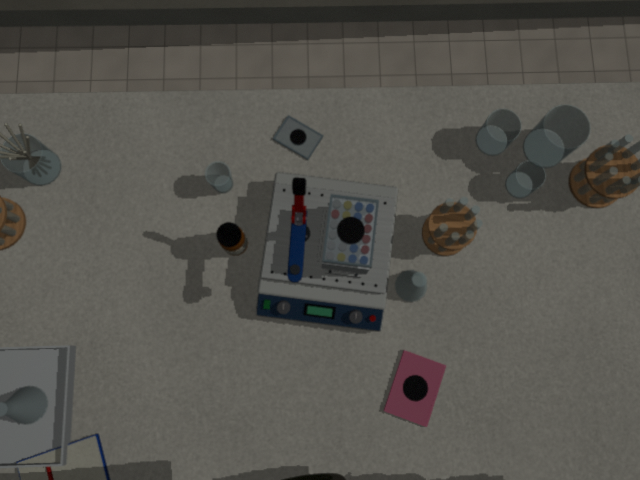

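The top view shows three cover-like plates: the one on the rack, disc at (350,230); a small grey one, disc at (297,137); and a pink one at (415,388). I choose (350,230), which is grey and the larger of the two. The strap runs from (300,220) to its foot end at (295,281). The lever runs up to its paddle at (299,186).

```bash
cat > h.py <<'E'
from bench import r
import cv2,numpy as np
def cast(n,px,z):
    c=r.camera_params(n);K=np.array([[c['fx'],0,c['cx']],[0,c['fy'],c['cy']],[0,0,1]])
    u=cv2.undistortPoints(np.float64(px).reshape(-1,1,2),K,np.float64(c['dist_coeffs'])).reshape(-1,2)
    if n=="wrist":
        s=r.sense();from scipy.spatial.transform import Rotation as R
        T=np.eye(4);T[:3,:3]=R.from_euler('xyz',s['tcp_rot'],degrees=True).as_matrix();T[:3,3]=s['tool_pos'];P=T@c['tool_from_camera']
    else:P=np.array(c['pose'])
    d=np.c_[u,np.ones(len(u))]@P[:3,:3].T;o=P[:3,3]
    return o+d*((z-o[2])/d[:,2])[:,None]
def mask(p,col,roi):
    b,g,q=[p[...,i].astype(int) for i in range(3)]
    m={'blue':(b>g+40)&(b>q+50),'red':(q>g+70)&(q>b+70),'black':(b<30)&(g<30)&(q<30)}[col].astype(np.uint8)
    k=np.zeros_like(m);x0,y0,x1,y1=roi;k[y0:y1,x0:x1]=m[y0:y1,x0:x1]
    n,l,s,ce=cv2.connectedComponentsWithStats(k);i=1+s[1:,4].argmax();return (l==i).astype(np.uint8),s[i],ce[i]
def pts(m): return np.argwhere(m)[:,::-1].astype(float)
E
python3 - <<'E'
from h import *
p=cv2.imread('pics/top0.png');d=np.load('pics/top0.npy')
m,s,c=mask(p,'black',(330,210,372,250));print('disc',s,c,cast('top',c,162),d[int(c[1]),int(c[0])])
q=cast('top',pts(m),162);rc=cv2.minEnclosingCircle(np.float32(q[:,:2]));print('circle',rc)
m,s,c=mask(p,'blue',(270,200,320,290));q=cast('top',pts(m),198)[:,:2];print('strap',s,cv2.minAreaRect(np.float32(q)))
mean=q.mean(0);w,v=np.linalg.eigh(np.cov(q.T));print(mean,v[:,1],(q-mean)@v[:,1]@np.ones(len(q))if 0 else np.ptp((q-mean)@v[:,1]))
m,s,c=mask(p,'red',(280,180,320,230));print('red',s,c)
m,s,c=mask(p,'black',(285,170,310,200));print('paddle',s,c,cast('top',c,270))
# panel front edge for shaker yaw
m=mask(p,'blue',(250,290,390,335))[0];print('panel',m.sum())
for n,px in(('bottle',(230,235)),('beaker',(222,180)),('flask',(410,286)),('stand',(450,230))):print(n,cast('top',px,100))
cr=p[165:300,250:400];cv2.imwrite('pics/c0.png',cv2.resize(cr,None,fx=4.4,fy=4.4,interpolation=2))
E
```

```text
disc [337 217  27  27 548] [350.31934307 229.85218978] [[595.58964224 -71.50720781 162.        ]] 1051.5045
circle ((595.6200561523438, -71.47599792480469), 24.044315338134766)Traceback (most recent call last):
  File "<stdin>", line 5, in <module>
  File "h.py", line 16, in mask
    n,l,s,ce=cv2.connectedComponentsWithStats(k);i=1+s[1:,4].argmax();return (l==i).astype(np.uint8),s[i],ce[i]
                                                     ~~~~~~~~~~~~~~^^
ValueError: attempt to get argmax of an empty sequence
```

```bash
python3 - <<'E'
import re
t=open('h.py').read()
t=t.replace("'blue':(b>g+40)&(b>q+50)","'blue':(b>1.5*g)&(b>1.8*q)&(b>50)").replace("'red':(q>g+70)&(q>b+70)","'red':(q>2*g)&(q>2*b)&(q>50)")
open('h.py','w').write(t)
E
python3 - <<'E'
from h import *
p=cv2.imread('pics/top0.png')
cr=p[165:300,250:400];cv2.imwrite('pics/c0.png',cv2.resize(cr,None,fx=4.4,fy=4.4,interpolation=2))
print(p[260,297],p[210,299])
m,s,c=mask(p,'blue',(270,200,320,290));q=cast('top',pts(m),198)[:,:2];print('strap',s,cv2.minAreaRect(np.float32(q)))
mean=q.mean(0);lo=q[(q[:,0]<np.percentile(q[:,0],80))];l=cv2.fitLine(np.float32(lo),2,0,.01,.01).ravel();print(l, q.min(0),q.max(0))
m,s,c=mask(p,'red',(280,180,320,230));print('red',s,c)
m,s,c=mask(p,'black',(285,170,310,200));print('paddle',s,c,cast('top',c,270))
for n,px in(('bottle',(230,235)),('beaker',(222,180)),('flask',(410,286)),('stand',(450,230))):print(n,cast('top',px,100))
for k in((275,172),(396,185)): print('rear corner',cast('top',k,60))
for k in((257,314),(382,329)): print('front',cast('top',k,15))
E
```

```text
[59 30  9] [ 4  4 48]
strap [288 225  18  57 625] ((550.1565551757812, 24.46137809753418), (23.526168823242188, 98.4139404296875), 84.81111145019531)
[ 9.9722457e-01 -7.4452288e-02  5.4676593e+02  2.4142170e+01] [501.10513034   8.79856055] [598.62130773  39.37092143]
red [291 196  15  26 124] [297.53225806 207.40322581]
paddle [293 178  12  17 197] [298.52791878 185.96446701] [[646.91238471  16.78846193 270.        ]]
bottle [[604.42372756 152.50337693 100.        ]]
beaker [[712.95182833 168.37963525 100.        ]]
flask [[ 499.33826229 -183.04277827  100.        ]]
stand [[ 604.39878899 -264.95673715  100.        ]]
rear corner [[739.89329758  69.17017853  60.        ]]
rear corner [[ 707.47937339 -172.29615127   60.        ]]
front [[460.9555365  110.74057606  15.        ]]
front [[ 425.12816643 -136.47297192   15.        ]]
```

View pics/c0.png

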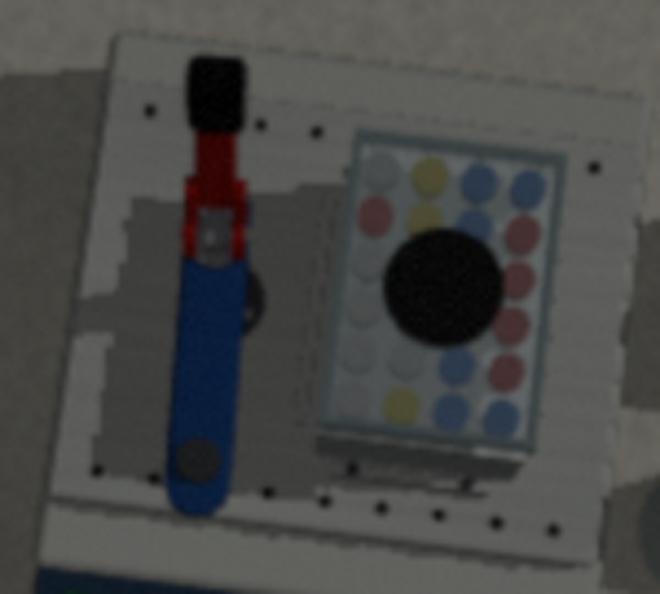

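The crop confirms the choice: the cover lies on capped tubes, with its disc at crop (444,287) and the strap's end at crop (197,515). The post axis comes out at about (612,19). The post-to-disc distance is 92 mm, against 90 expected. The strap azimuth is 175.7° and needs to reach about 260°.

```bash
cat >> h.py <<'E'
from scipy.spatial.transform import Rotation as R
def rel(targets):
    s=r.sense();R0=R.from_euler('xyz',s['tcp_rot'],degrees=True)
    for p,y in targets:
        print([np.round(R0.inv().apply(np.array(p)-s['tool_pos'])).astype(int).tolist(), np.round((R0.inv()*R.from_euler('xyz',[180,0,y],degrees=True)).as_rotvec(),3).tolist()])
POST=np.array([611.8,19.3])
def push(az,rad=90,off=24,z=180):
    a=np.radians(az);return ([*(POST+rad*np.array([np.cos(a),np.sin(a)])-off*np.array([-np.sin(a),np.cos(a)])),z],az-90)
E
python3 - <<'E'
from h import *
a=push(175.7,off=45,z=300);print(a)
rel([a])
E
```

```text
([np.float64(525.4273806899243), np.float64(70.92141642299973), 300], 85.69999999999999)
[[528, -548, -93], [-0.001, -0.001, -1.264]]
```

jog_arm(rows=[[[0,0,-50],[0,0,0]],[[0,0,-95],[0,0,0]],[[528,-548,-95],[0,0,-1.264]],[[528,-548,-95],[0,0,-1.264]],[[528,-548,-95],[0,0,-1.264]],[[528,-548,-95],[0,0,-1.264]],[[528,-548,-95],[0,0,-1.264]],[[528,-548,-95],[0,0,-1.264]],[[528,-548,-95],[0,0,-1.264]],[[528,-548,-95],[0,0,-1.264]]], grip=0)

```text
time: 1.1
tool_pos: [342.2, -237.9, 301.2]
tcp_rot: [180.0, -0.0, 82.4]
ft_force: [0.4, -0.7, 0.1]
finger_gap: -0.1
grip_force: 0.0
```

```bash
python3 -c "
from h import *
rel([push(175.7,off=45,z=300)])"
```

```text
[[330, 141, 1], [0.0, -0.0, -0.058]]
```

jog_arm(rows=[[[330,141,1],[0,0,-0.058]],[[330,141,1],[0,0,-0.058]],[[330,141,1],[0,0,-0.058]],[[330,141,1],[0,0,-0.058]],[[330,141,1],[0,0,-0.058]],[[330,141,1],[0,0,-0.058]],[[330,141,1],[0,0,-0.058]],[[330,141,1],[0,0,-0.058]],[[330,141,1],[0,0,-0.058]],[[330,141,1],[0,0,-0.058]]])

```text
time: 2.1
tool_pos: [526.7, 66.7, 300.2]
tcp_rot: [-179.9, 0.0, 85.4]
ft_force: [0.1, -0.9, -0.5]
finger_gap: 0.1
grip_force: 0.0
```

Run:
```python
from h import *
print(r.sense()['tool_pos'],r.sense()['tcp_rot'],r.sense()['joint_pos'])
p,d=r.snapshot('wrist');cv2.imwrite('pics/w1.png',p)
rel([push(175.7,off=45,z=180)])
```

```text
[526.72838917  66.74644712 300.16195707] [-1.79949882e+02  3.70642362e-02  8.53630945e+01] [ 1.71125563e+00 -4.34330181e+00  8.76190749e+01 -3.15156973e-02
  9.67781348e+01  6.34447237e+00]
[[5, -2, 120], [-0.0, 0.001, -0.007]]
```

View pics/w1.png

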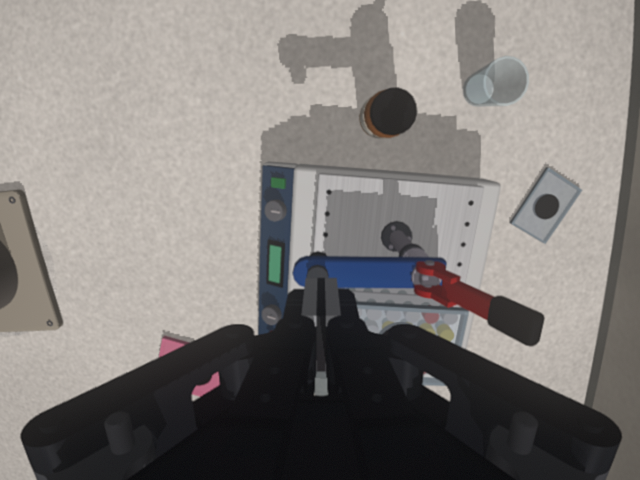

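The wrist view shows the strap from (295,270) to the post head at (440,275), with the fingertips in line of sight at (320,290). That matches the expected geometry, with the tips on the +y side of the strap. Next I descend beside it.

jog_arm(rows=[[[5,-2,50],[0,0,0]],[[5,-2,90],[0,0,0]],[[5,-2,120],[0,0,0]],[[5,-2,120],[0,0,0]],[[5,-2,120],[0,0,0]]])

```text
time: 2.65
tool_pos: [525.4, 71.4, 181.4]
tcp_rot: [180.0, 0.0, 85.3]
ft_force: [0.2, 0.2, 1.0]
finger_gap: -0.3
grip_force: 0.0
```

Run:
```python
from h import *
print(r.sense()['tool_pos'])
rel([push(a) for a in (175.7,179,183,187,191,195,199,203,207,211)])
```

```text
[525.36177765  71.41268988 181.42084901]
[[-21, 0, 1], [0.0, 0.0, -0.008]]
[[-27, -1, 1], [0.0, 0.0, -0.065]]
[[-33, -2, 1], [0.0, 0.0, -0.135]]
[[-40, -3, 1], [0.0, 0.0, -0.205]]
[[-46, -3, 1], [0.0, 0.0, -0.275]]
[[-53, -2, 1], [0.0, 0.0, -0.345]]
[[-59, -2, 1], [0.0, 0.0, -0.414]]
[[-65, 0, 1], [0.0, 0.0, -0.484]]
[[-72, 1, 1], [0.0, 0.0, -0.554]]
[[-78, 3, 1], [0.0, 0.0, -0.624]]
```

jog_arm(rows=[[[-12,0,1],[0,0,0]],[[-21,-1,1],[0,0,-0.03]],[[-28,-1,1],[0,0,-0.08]],[[-34,-2,1],[0,0,-0.14]],[[-40,-3,1],[0,0,-0.205]],[[-46,-3,1],[0,0,-0.275]],[[-53,-2,1],[0,0,-0.345]],[[-59,-2,1],[0,0,-0.414]],[[-65,0,1],[0,0,-0.484]],[[-72,1,1],[0,0,-0.554]]])

```text
time: 3.65
tool_pos: [522.2, -0.7, 182.4]
tcp_rot: [179.8, 0.2, 117.2]
ft_force: [-0.2, 0.8, -0.3]
finger_gap: -0.1
grip_force: 0.0
```

Run:
```python
from h import *
print(r.sense()['tool_pos'],r.sense()['ft_force'])
p,d=r.snapshot('top');cv2.imwrite('pics/t2.png',p[150:330,230:430]);
m,s,c=mask(p,'blue',(270,200,360,285));q=cast('top',pts(m),198)[:,:2];l=cv2.fitLine(np.float32(q),2,0,.01,.01).ravel();print(s,np.degrees(np.arctan2(-l[1],-l[0]))%360,l)
rel([push(a) for a in (211,215,219,223,227,231,235,239,243,247,)])
```

```text
[522.23601287  -0.67730885 182.42408779] [-0.18553437  0.79944052 -0.26883735]
[291 279   9   3  19] 92.89286 [ 5.0468531e-02 -9.9872565e-01  5.0312857e+02  2.7771534e+01]
[[-4, -2, 2], [0.003, 0.003, -0.062]]
[[-11, -3, 2], [0.003, 0.003, -0.132]]
[[-17, -4, 2], [0.003, 0.004, -0.201]]
[[-24, -4, 2], [0.003, 0.004, -0.271]]
[[-30, -4, 2], [0.003, 0.004, -0.341]]
[[-37, -3, 2], [0.002, 0.004, -0.411]]
[[-43, -2, 2], [0.002, 0.004, -0.481]]
[[-49, 0, 2], [0.002, 0.004, -0.551]]
[[-56, 2, 3], [0.002, 0.004, -0.62]]
[[-62, 4, 3], [0.002, 0.004, -0.69]]
```

```bash
python3 -c "
import cv2
p=cv2.imread('pics/t2.png');cv2.imwrite('pics/t2b.png',cv2.convertScaleAbs(cv2.resize(p,None,fx=3,fy=3),alpha=1.6))"
```

```text
(no output)
```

View pics/t2b.png

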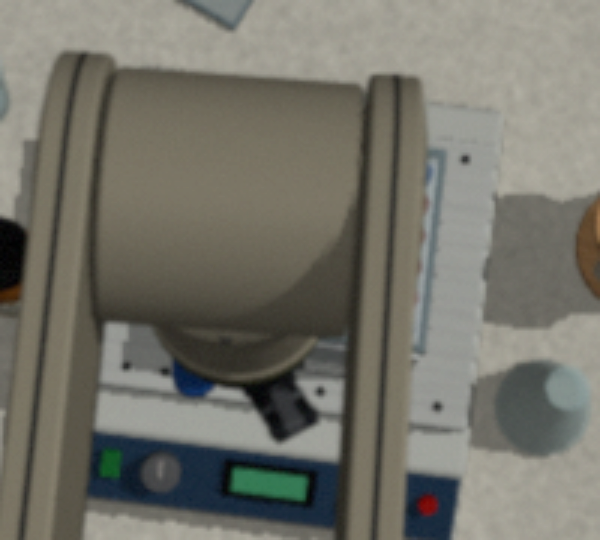

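The strap end is still at about top px (295,276), while the finger has gone past with no force. I need to see why.

Run:
```python
from h import *
p,_=r.snapshot('wrist');q,_=r.snapshot('scene')
a=cv2.resize(p,(400,300));b=cv2.resize(q[150:390,190:450],(400,369))
o=np.zeros((369,800,3),np.uint8);o[:300,:400]=a;o[:,400:]=b
cv2.imwrite('pics/m3.png',cv2.convertScaleAbs(o,alpha=1.3))
```

```text
(no output)
```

View pics/m3.png

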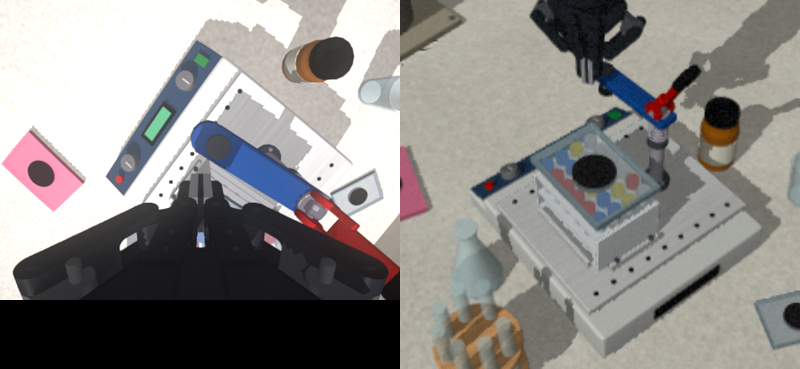

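Wrist panel (left): the fingertips at (200,165) are on the near, -y, side of the strap, whose end is at (205,140). The strap has not moved. I'll check heights with the depth images.

```bash
cat >> h.py <<'E'
def depthpts(n,m,d):
    c=r.camera_params(n);px=pts(m);z=d[m>0];K=np.array([[c['fx'],0,c['cx']],[0,c['fy'],c['cy']],[0,0,1]])
    u=cv2.undistortPoints(px.reshape(-1,1,2),K,np.float64(c['dist_coeffs'])).reshape(-1,2)
    if n=="wrist":
        s=r.sense();T=np.eye(4);T[:3,:3]=R.from_euler('xyz',s['tcp_rot'],degrees=True).as_matrix();T[:3,3]=s['tool_pos'];P=T@c['tool_from_camera']
    else:P=np.array(c['pose'])
    k=z>0;return (np.c_[u,np.ones(len(u))]*z[:,None])[k]@P[:3,:3].T+P[:3,3]
E
python3 - <<'E'
from h import *
p=cv2.imread('pics/top0.png');d=np.load('pics/top0.npy')
for col,roi in(('blue',(270,200,320,290)),('black',(330,210,372,250)),('black',(285,170,310,200))):
    q=depthpts('top',mask(p,col,roi)[0],d);print(col,np.percentile(q,[2,50,98],axis=0).round(0).tolist())
p,d=r.snapshot('wrist');m,s,c=mask(p,'blue',(290,170,480,340));print(s)
q=depthpts('wrist',m,d);q=q[abs(q[:,2]-np.median(q[:,2]))<8];print(np.percentile(q,[2,50,98],axis=0).round(0).tolist());l=cv2.fitLine(np.float32(q[:,:2]),2,0,.01,.01).ravel();print(l)
print(r.sense()['tool_pos'],r.sense()['ft_force'])
E
```

```text
blue [[504.0, 11.0, 195.0], [557.0, 23.0, 198.0], [596.0, 36.0, 202.0]]
black [[574.0, -93.0, 158.0], [595.0, -71.0, 162.0], [617.0, -50.0, 166.0]]
black [[635.0, 7.0, 265.0], [643.0, 17.0, 282.0], [655.0, 26.0, 292.0]]
[ 305  201  175  138 7971]
[[503.0, 12.0, 196.0], [556.0, 26.0, 198.0], [595.0, 40.0, 199.0]]
[ 9.92892385e-01 -1.19015604e-01  5.55103882e+02  2.61076412e+01]
[5.21659179e+02 3.76479612e-02 1.81288300e+02] [-0.03838941 -0.18753402 -0.2021791 ]
```

Run:
```python
from h import *
s=r.sense();c=r.camera_params('scene');P=np.linalg.inv(c['pose']);K=np.array([[c['fx'],0,c['cx']],[0,c['fy'],c['cy']],[0,0,1]])
def proj(w):return cv2.projectPoints(np.float64(w).reshape(-1,1,3),cv2.Rodrigues(P[:3,:3])[0],P[:3,3],K,np.float64(c['dist_coeffs']))[0].reshape(-1,2)
p,d=r.snapshot('scene')
e=[501.1,27.5,198];print(s['tool_pos'],proj([s['tool_pos'],e,[521,28,198]]))
x0,y0=290,140;o=cv2.convertScaleAbs(cv2.resize(p[y0:y0+110,x0:x0+120],None,fx=5,fy=5,interpolation=cv2.INTER_NEAREST),alpha=1.5)
for k,col in zip(proj([s['tool_pos'],e]),((0,255,0),(0,255,255))):cv2.drawMarker(o,tuple(int(v) for v in (k-[x0,y0])*5),col,0,15,2)
cv2.imwrite('pics/s4.png',o)
```

```text
[5.21659179e+02 3.76479612e-02 1.81288300e+02] [[313.94847818 211.43714606]
 [316.09146486 191.98336305]
 [324.13287939 196.8083263 ]]
```

View pics/s4.png

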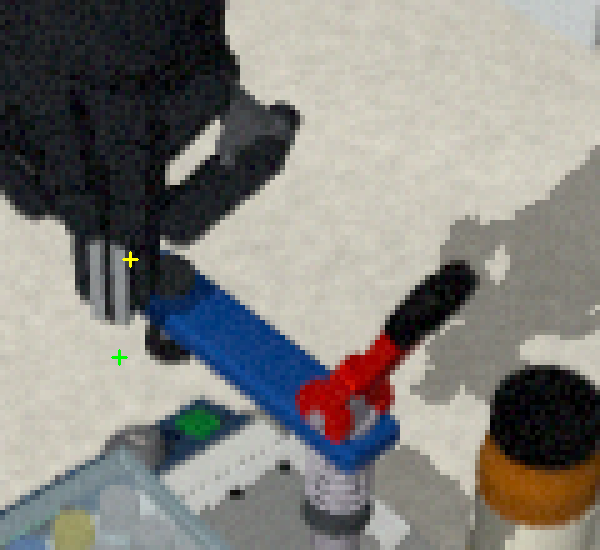

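Scene crop: the fingertips end at crop (110,320), but the TCP projects to (119,357). So the real tips look about 15–20 mm higher than the TCP reading and passed over the strap. I'll check this with wrist depth.

Run:
```python
from h import *
p,d=r.snapshot('wrist');c=r.camera_params('wrist');T=c['tool_from_camera']
for u in(312,328):
  for v in range(252,330,6):
    m=np.zeros(d.shape,np.uint8);m[v,u]=1
    z=d[v,u];q=T[:3,:3]@[(u-c['cx'])/c['fx']*z,(v-c['cy'])/c['fy']*z,z]+T[:3,3];print(u,v,p[v,u],round(float(z)),q.round())
p,d=r.snapshot('scene')
b=np.zeros(d.shape,np.uint8);b[185:207,305:317]=1
q=depthpts('scene',b,d);i=q[:,0]>450;q=q[i&(q[:,2]>100)];print(q[q[:,2].argsort()][:12].round())
print(r.sense()['joint_pos'],r.sense()['finger_gap'])
```

```text
312 252 [211 211 213] 289 [-22.  -7. 108.]
312 258 [140 140 142] 290 [-27.  -7. 108.]
312 264 [135 135 137] 290 [-32.  -7. 106.]
312 270 [79 78 79] 279 [-33.  -7.  94.]
312 276 [64 61 61] 278 [-37.  -7.  92.]
312 282 [87 85 85] 144 [ 11.  -4. -33.]
312 288 [86 84 84] 138 [ 11.  -3. -39.]
312 294 [86 84 83] 133 [ 11.  -3. -45.]
312 300 [86 84 84] 128 [ 11.  -3. -50.]
312 306 [85 82 82] 123 [ 11.  -3. -55.]
312 312 [84 82 82] 119 [ 11.  -3. -59.]
312 318 [104 101 101] 116 [ 11.  -3. -63.]
312 324 [36 35 34] 109 [ 13.  -3. -69.]
328 252 [96 62 48] 156 [ 19.   3. -18.]
328 258 [118 112 111] 160 [ 16.   3. -16.]
328 264 [106 103 104] 281 [-29.   6.  98.]
328 270 [107 104 105] 269 [-29.   5.  85.]
328 276 [106 105 105] 260 [-30.   5.  75.]
328 282 [85 83 83] 144 [ 11.   3. -33.]
328 288 [85 82 82] 139 [ 11.   3. -39.]
328 294 [85 83 82] 132 [ 12.   3. -45.]
328 300 [84 82 82] 127 [ 12.   3. -51.]
328 306 [84 81 80] 122 [ 12.   3. -56.]
328 312 [83 81 81] 118 [ 12.   2. -61.]
328 318 [112 110 110] 117 [ 10.   2. -62.]
328 324 [42 40 40] 109 [ 13.   2. -70.]
[[529.  -1. 208.]
 [526.  -8. 208.]
 [528.  -7. 209.]
 [520. -12. 209.]
 [521. -11. 210.]
 [529.  -1. 210.]
 [530.  -7. 210.]
 [526.  -8. 210.]
 [523. -10. 210.]
 [525. -10. 211.]
 [522.  -9. 211.]
 [528.  -8. 212.]]
[-5.56135234e+00 -4.09588684e+00  9.98204831e+01  2.96770659e-03
  8.42180544e+01 -3.25908622e+01] -0.12366221427175578
```

Both depth views put the real tips about 27 mm short of the nominal TCP, at z ≈ 208 when the TCP reads 181. The finger passed above the strap and touched nothing. So I'll use TCP z ≈ 157, which puts the tips at about 184, and go back to the start side.

Run:
```python
from h import *
rel([push(175.7,off=45,z=z) for z in (240,157)])
```

```text
[[61, 36, -60], [0.001, 0.0, 0.547]]
[[61, 36, 23], [0.001, 0.0, 0.547]]
```

jog_arm(rows=[[[0,0,-30],[0,0,0]],[[0,0,-60],[0,0,0.1]],[[25,14,-60],[0,0,0.22]],[[61,36,-60],[0,0,0.34]],[[61,36,-60],[0,0,0.46]],[[61,36,-60],[0,0,0.547]],[[61,36,-25],[0,0,0.547]],[[61,36,5],[0,0,0.547]],[[61,36,23],[0,0,0.547]],[[61,36,23],[0,0,0.547]]])

```text
time: 5.0
tool_pos: [522.6, 71.6, 153.1]
tcp_rot: [-179.7, 0.0, 85.7]
ft_force: [0.3, -0.2, 0.0]
finger_gap: 0.1
grip_force: 0.0
```

Run:
```python
from h import *
print(r.sense()['tool_pos'],r.sense()['ft_force'])
rel([push(a,z=157) for a in (175.7,179,183,187,191,195,199,203,207,211)])
```

```text
[522.57483756  71.63468959 153.09259428] [ 0.25462966 -0.21373401  0.02122278]
[[-22, 3, -4], [-0.006, 0.001, 0.001]]
[[-27, 2, -4], [-0.006, 0.0, -0.057]]
[[-33, 1, -4], [-0.006, 0.0, -0.127]]
[[-40, 0, -4], [-0.006, 0.0, -0.196]]
[[-46, 0, -4], [-0.006, -0.0, -0.266]]
[[-53, 0, -4], [-0.006, -0.0, -0.336]]
[[-59, 1, -4], [-0.006, -0.001, -0.406]]
[[-65, 2, -4], [-0.006, -0.001, -0.476]]
[[-72, 3, -4], [-0.006, -0.001, -0.545]]
[[-78, 5, -4], [-0.006, -0.001, -0.615]]
```

jog_arm(rows=[[[-12,2,-3],[0,0,0]],[[-21,2,-3],[0,0,-0.03]],[[-28,2,-3],[0,0,-0.08]],[[-34,1,-3],[0,0,-0.14]],[[-40,0,-3],[0,0,-0.196]],[[-46,0,-3],[0,0,-0.266]],[[-53,0,-3],[0,0,-0.336]],[[-59,1,-3],[0,0,-0.406]]])

```text
time: 5.8
tool_pos: [523.0, 11.7, 162.3]
tcp_rot: [179.8, 0.1, 109.2]
ft_force: [-0.3, 2.1, 0.6]
finger_gap: 0.0
grip_force: 1.0
```

```bash
cat >> h.py <<'E'
def strap(roi=(150,60,620,400)):
    p,d=r.snapshot('wrist');m,s,c=mask(p,'blue',roi)
    q=depthpts('wrist',m,d);q=q[(q[:,2]>192)&(q[:,2]<206)];l=cv2.fitLine(np.float32(q[:,:2]),2,0,.01,.01).ravel()
    v=l[:2]*np.sign(l[:2]@(q[:,:2].mean(0)-POST));print('strap az',np.degrees(np.arctan2(v[1],v[0]))%360,'med',np.median(q,0).round(),'reach',((q[:,:2]-POST)@v).max(),'post off',v[0]*(l[3]-POST[1])-v[1]*(l[2]-POST[0]),len(q));return p
E
python3 - <<'E'
from h import *
s=r.sense();print(s['tool_pos'],s['ft_force'],s['tcp_rot'])
p=strap();cv2.imwrite('pics/w5.png',p)
rel([push(a,z=157) for a in range(203,242,4)])
E
```

```text
[523.02270561  11.72670474 162.28025078] [-0.31497822  2.13284942  0.59726486] [1.79796668e+02 6.55396105e-02 1.09171750e+02]
strap az 194.55171852407548 med [585.  19. 197.] reach 67.48393579251356 post off -7.211505789422869 1992
[[-3, -5, 5], [0.003, 0.002, -0.063]]
[[-10, -6, 5], [0.003, 0.002, -0.133]]
[[-16, -7, 5], [0.003, 0.002, -0.203]]
[[-23, -7, 5], [0.003, 0.002, -0.272]]
[[-29, -6, 5], [0.003, 0.002, -0.342]]
[[-36, -6, 5], [0.003, 0.002, -0.412]]
[[-42, -4, 5], [0.003, 0.003, -0.482]]
[[-48, -3, 5], [0.003, 0.003, -0.552]]
[[-54, -1, 5], [0.003, 0.003, -0.621]]
[[-60, 2, 5], [0.003, 0.003, -0.691]]
```

Contact is made: 2 N, and the strap azimuth reads about 195–200°. I'll keep pushing.

jog_arm(rows=[[[-3,-4,1],[0,0,-0.063]],[[-10,-6,2],[0,0,-0.133]],[[-16,-7,3],[0,0,-0.203]],[[-23,-7,3],[0,0,-0.272]],[[-29,-6,3],[0,0,-0.342]],[[-36,-6,3],[0,0,-0.412]],[[-42,-4,3],[0,0,-0.482]],[[-48,-3,3],[0,0,-0.552]],[[-54,-1,3],[0,0,-0.621]],[[-60,2,3],[0,0,-0.691]]])

```text
time: 6.85
tool_pos: [543.9, -44.4, 158.6]
tcp_rot: [180.0, 0.1, 148.7]
ft_force: [-2.2, 0.3, -0.1]
finger_gap: 0.3
grip_force: 1.0
```

Run:
```python
from h import *
s=r.sense();print(s['tool_pos'],s['ft_force'],s['tcp_rot'])
p=strap();cv2.imwrite('pics/w6.png',p)
rel([push(a,z=157) for a in (240,244,247,250,253,255,256)])
```

```text
[543.85762756 -44.4483064  158.55534081] [-2.1889824   0.29302041 -0.05533163] [1.79976808e+02 1.11141780e-01 1.48667435e+02]
strap az 229.85109576258472 med [591.   6. 198.] reach 47.1114894802471 post off -7.315424001988589 1665
[[-2, -1, 2], [0.0, 0.003, -0.019]]
[[-8, -2, 2], [0.0, 0.003, -0.089]]
[[-13, -3, 2], [0.0, 0.003, -0.141]]
[[-18, -3, 2], [0.0, 0.003, -0.194]]
[[-23, -3, 2], [0.0, 0.003, -0.246]]
[[-26, -3, 2], [0.0, 0.003, -0.281]]
[[-28, -3, 2], [-0.0, 0.003, -0.298]]
```

jog_arm(rows=[[[-4,-1,1],[0,0,-0.05]],[[-8,-2,1],[0,0,-0.089]],[[-13,-3,1],[0,0,-0.141]],[[-18,-3,1],[0,0,-0.194]],[[-22,-3,1],[0,0,-0.235]],[[-25,-3,1],[0,0,-0.27]],[[-26,-3,1],[0,0,-0.281]],[[-26,-3,1],[0,0,-0.281]]])

```text
time: 7.7
tool_pos: [564.3, -60.0, 156.7]
tcp_rot: [180.0, 0.1, 164.6]
ft_force: [-0.1, 0.2, 1.7]
finger_gap: 0.1
grip_force: 0.3
```

Run:
```python
from h import *
s=r.sense();print(s['tool_pos'],s['ft_force'],s['tcp_rot'])
p=strap()
q,_=r.snapshot('scene');t,_=r.snapshot('top')
a=cv2.resize(p,(400,300));b=cv2.resize(q[150:350,230:430],(400,400));o=np.zeros((400,800,3),np.uint8);o[:300,:400]=a;o[:,400:]=b
cv2.imwrite('pics/m7.png',cv2.convertScaleAbs(o,alpha=1.4))
```

```text
[564.28039861 -60.02682725 156.65895256] [-0.12515677  0.21317426  1.69955573] [1.79997169e+02 9.09920080e-02 1.64592002e+02]
strap az 248.54452127385173 med [594.   3. 197.] reach 43.63841706446985 post off -9.558331002326813 1598
```

View pics/m7.png

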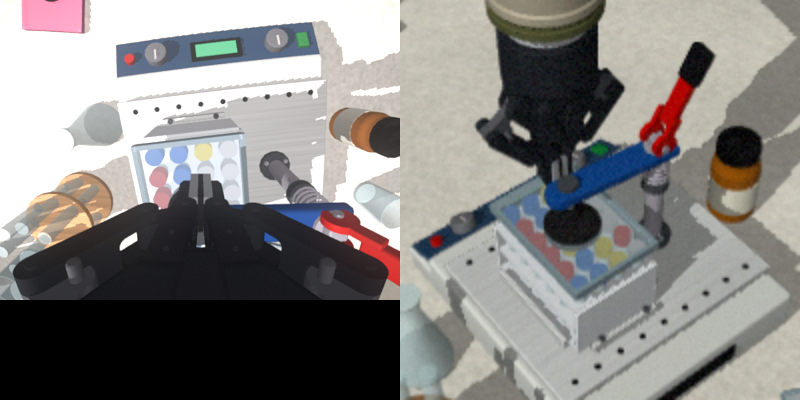

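The strap's foot is now at scene-panel (568,190), just short of the disc at (573,222). Next I measure the strap from the scene camera, which sees it clearly.

```bash
cat >> h.py <<'E'
def sstrap():
    p,d=r.snapshot('scene');m,s,c=mask(p,'blue',(290,190,400,270))
    q=cast('scene',pts(m),198)[:,:2];rr=np.linalg.norm(q-POST,axis=1);w=q[(rr>35)&(rr<112)]
    c=w.mean(0)-POST;print(s,'az centroid',np.degrees(np.arctan2(c[1],c[0]))%360,'maxreach',rr.max())
    dm,s,c=mask(p,'black',(300,240,345,275));print('black',s,c,cast('scene',c,162));return p,d
E
python3 - <<'E'
from h import *
p,d=sstrap()
m,_,_=mask(p,'blue',(290,190,400,270));q=depthpts('scene',m,d);q=q[(q[:,2]>194)&(q[:,2]<204)];l=cv2.fitLine(np.float32(q[:,:2]),2,0,.01,.01).ravel();print(l,len(q),np.degrees(np.arctan2(l[1],l[0])))
e=q[np.linalg.norm(q[:,:2]-POST,axis=1).argsort()[-15:]];print(e.mean(0))
E
```

```text
[302 221  68  34 762] az centroid 256.70462776279476 maxreach 113.41132390884002
black [302 251  28  21 437] [316.02517162 261.7208238 ] [[595.75305424 -71.89303482 162.        ]]
[ 2.6702812e-01  9.6368873e-01  5.9897620e+02 -3.4961533e+01] 656 74.5125
[583.9466773  -86.75638639 197.80046298]
```

The strap azimuth is about 255.4° against a target of 259.9°. The push model holds, so I nudge another 4°.

Run:
```python
from h import *
rel([push(a,z=157) for a in (255,257,259.5)])
rel([push(259.5,off=55,z=157),push(259.5,off=55,z=330)])
```

```text
[[-2, -1, -1], [0.0, 0.001, -0.006]]
[[-5, -2, -1], [0.0, 0.001, -0.041]]
[[-9, -3, -1], [0.0, 0.001, -0.084]]
[[22, -6, -1], [0.0, 0.001, -0.084]]
[[22, -6, -174], [0.0, 0.001, -0.084]]
```

jog_arm(rows=[[[-3,-1,0],[0,0,-0.02]],[[-6,-2,0],[0,0,-0.05]],[[-8,-3,0],[0,0,-0.07]],[[-8,-3,0],[0,0,-0.084]],[[-8,-3,0],[0,0,-0.084]],[[5,-4,0],[0,0,-0.084]],[[22,-6,0],[0,0,-0.084]],[[22,-6,-20],[0,0,-0.084]],[[22,-6,-60],[0,0,-0.084]],[[22,-6,-100],[0,0,-0.084]]])

```text
time: 8.9
tool_pos: [540.1, -59.6, 255.9]
tcp_rot: [-180.0, -0.1, 169.5]
ft_force: [1.3, 0.1, 0.1]
finger_gap: -0.0
grip_force: 0.0
```

Run:
```python
from h import *
print(r.sense()['tool_pos'],r.sense()['tcp_rot'])
p,d=sstrap()
m,_,_=mask(p,'blue',(290,190,400,270));q=depthpts('scene',m,d);q=q[(q[:,2]>194)&(q[:,2]<204)];l=cv2.fitLine(np.float32(q[:,:2]),2,0,.01,.01).ravel();print(l,np.degrees(np.arctan2(l[1],l[0]))+180)
e=q[np.linalg.norm(q[:,:2]-POST,axis=1).argsort()[-15:]].mean(0);print(e,np.degrees(np.arctan2(*(e[:2]-POST)[::-1]))%360)
m,s,c=mask(p,'black',(340,150,400,220));q=depthpts('scene',m,d);print('paddle',c,s,np.median(q,0))
m,s,c=mask(p,'red',(340,150,400,250));q=depthpts('scene',m,d);print('red',c,np.median(q,0))
```

```text
[540.09742868 -59.5958563  255.87472827] [-1.79991562e+02 -9.49350956e-02  1.69497032e+02]
[305 222  65  36 733] az centroid 261.5404748445724 maxreach 114.51627829381147
black [302 253  28  19 380] [316.25526316 262.79210526] [[597.69519264 -73.33938781 162.        ]]
[ 1.8763228e-01  9.8223937e-01  6.0340027e+02 -3.5619320e+01] 259.18536
[591.05061164 -88.29478187 197.76871694] 259.0846483704831
paddle [376.53363229 180.71748879] [369 170  16  22 223] [618.7510936   50.69893098 278.92536791]
red [363.41025641 207.96969697] [615.21001774  26.96207475 229.49369466]
```

The strap is at 259.2°, so the foot is about 3 mm from the disc centre. The lever paddle is seen at about 1.13 rad, heading 79°. The tool's y axis already lies along the lever, so I keep the yaw and move over the post.

```bash
cat >> h.py <<'E'
def lev(rc,h,az=79.2):
    a=np.radians(az);return ([*(POST+rc*np.array([np.cos(a),np.sin(a)])),204+h-27],169.2)
def levth(th,s):
    return lev(s*np.cos(th)-6*np.sin(th)-14.5, s*np.sin(th)+6*np.cos(th))
E
python3 - <<'E'
from h import *
rel([lev(-60,150),lev(-12,130),lev(-12,66)])
E
```

```text
[[-53, 31, -62], [-0.0, 0.01, 0.005]]
[[-53, 79, -42], [-0.0, 0.01, 0.005]]
[[-52, 79, 22], [-0.0, 0.01, 0.005]]
```

jog_arm(rows=[[[0,0,-42],[0,0,0]],[[-25,15,-62],[0,0,0]],[[-53,45,-62],[0,0,0]],[[-53,79,-52],[0,0,0]],[[-53,79,-30],[0,0,0]],[[-53,79,0],[0,0,0]],[[-53,79,22],[0,0,0]],[[-53,79,22],[0,0,0]]])

```text
time: 9.75
tool_pos: [605.2, 8.6, 228.9]
tcp_rot: [-179.9, -0.4, 169.5]
ft_force: [-0.4, 0.2, -0.6]
finger_gap: 0.2
grip_force: 0.0
```

Run:
```python
from h import *
s=r.sense();print(s['tool_pos'],s['tcp_rot'],s['ft_force'])
p,d=r.snapshot('scene');cv2.imwrite('pics/s8.png',cv2.convertScaleAbs(cv2.resize(p[110:290,260:460],None,fx=3,fy=3),alpha=1.5))
rel([lev(0,66)]+[levth(t,78+(1.1-t)*9) for t in (1.1,1,.9,.8,.7,.6,.5,.4,.3,.2,.1,0,-.04)])
```

```text
[605.22876757   8.61936221 228.93891028] [-179.94698294   -0.38589292  169.51924755] [-0.4411569   0.23856281 -0.64234678]
[[-3, 12, -11], [-0.001, -0.003, 0.005]]
[[-3, 27, -18], [-0.001, -0.003, 0.005]]
[[-4, 35, -15], [-0.001, -0.003, 0.005]]
[[-4, 42, -12], [-0.001, -0.003, 0.005]]
[[-4, 49, -7], [-0.001, -0.003, 0.005]]
[[-4, 56, -3], [-0.001, -0.003, 0.005]]
[[-4, 62, 3], [-0.001, -0.003, 0.005]]
[[-4, 67, 9], [-0.001, -0.003, 0.005]]
[[-4, 72, 16], [-0.001, -0.003, 0.005]]
[[-4, 77, 24], [-0.001, -0.003, 0.005]]
[[-4, 80, 32], [-0.001, -0.003, 0.005]]
[[-4, 83, 40], [-0.001, -0.003, 0.005]]
[[-4, 85, 49], [-0.001, -0.003, 0.005]]
[[-4, 86, 52], [-0.001, -0.003, 0.005]]
```

View pics/s8.png

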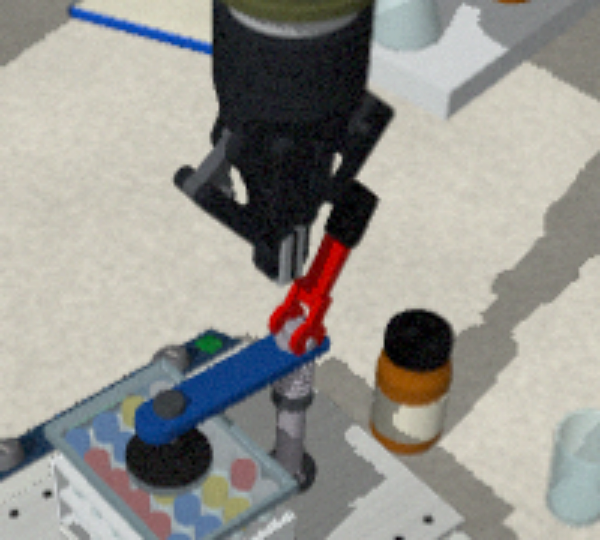

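The tips are at (285,275), inside the lever at mid-length, and the foot is over the disc. I raise level with the paddle at (350,210) and then push outward and down along its arc.

jog_arm(rows=[[[-3,0,-20],[0,0,0]],[[-3,8,-20],[0,0,0]],[[-3,18,-20],[0,0,0]],[[-4,27,-20],[0,0,0]],[[-4,35,-17],[0,0,0]],[[-4,42,-13],[0,0,0]],[[-4,49,-8],[0,0,0]],[[-4,56,-3],[0,0,0]],[[-4,62,3],[0,0,0]],[[-4,67,9],[0,0,0]]])

```text
time: 10.8
tool_pos: [623.5, 74.1, 223.7]
tcp_rot: [-180.0, -0.0, 169.5]
ft_force: [0.0, -0.7, 1.8]
finger_gap: 0.1
grip_force: 1.2
```

Run:
```python
from h import *
s=r.sense();print(s['tool_pos'],s['tcp_rot'],s['ft_force'])
p,d=r.snapshot('scene');cv2.imwrite('pics/s9.png',cv2.convertScaleAbs(cv2.resize(p[110:290,260:460],None,fx=3,fy=3),alpha=1.5))
m,q,c=mask(p,'red',(340,150,420,250));print('red',c,q)
x,d=sstrap()
rel([levth(t,78+(1.1-t)*9) for t in (.5,.4,.3,.2,.1,0,-.04)])
```

```text
[623.51365368  74.0640523  223.72780749] [-1.79996081e+02 -1.60857333e-02  1.69531120e+02] [ 0.02774437 -0.69226966  1.83016174]
red [367.8722467  208.91409692] [350 191  36  38 454]
[305 223  65  37 737] az centroid 263.58429501240425 maxreach 115.89639183692346
black [302 253  28  19 356] [316.2752809  263.28651685] [[598.48139432 -74.10502374 162.        ]]
[[1, 0, 0], [-0.0, -0.002, 0.006]]
[[1, 5, 7], [-0.0, -0.002, 0.006]]
[[0, 9, 15], [-0.0, -0.002, 0.006]]
[[0, 13, 23], [-0.0, -0.002, 0.006]]
[[0, 15, 31], [-0.0, -0.002, 0.006]]
[[0, 17, 40], [-0.0, -0.002, 0.006]]
[[0, 18, 43], [-0.0, -0.002, 0.006]]
```

The finger touches the paddle with about 2 N and the strap hasn't shifted noticeably. I continue down to the stop.

jog_arm(rows=[[[0,5,7],[0,0,0]],[[0,9,15],[0,0,0]],[[0,13,23],[0,0,0]],[[0,15,31],[0,0,0]],[[0,17,37],[0,0,0]],[[0,17,40],[0,0,0]],[[0,17,42],[0,0,0]]])

```text
time: 11.6
tool_pos: [627.3, 90.6, 184.7]
tcp_rot: [179.9, 0.1, 169.5]
ft_force: [-6.3, -2.0, 20.0]
finger_gap: -0.1
grip_force: 10.2
```

Run:
```python
from h import *
s=r.sense();print(s['tool_pos'],s['tcp_rot'],s['ft_force'])
p,d=sstrap()
m,_,_=mask(p,'blue',(290,190,400,280));q=depthpts('scene',m,d);q=q[(q[:,2]>186)&(q[:,2]<200)];l=cv2.fitLine(np.float32(q[:,:2]),2,0,.01,.01).ravel();print(np.median(q,0),np.degrees(np.arctan2(l[1],l[0]))+180)
m,a,c=mask(p,'red',(340,190,420,260));q=depthpts('scene',m,d);print('red',c,a,np.percentile(q,[5,50,95],axis=0).round())
```

```text
[627.28644842  90.59545675 184.67295939] [1.79948213e+02 1.30953517e-01 1.69535862e+02] [-6.26117499 -2.01547461 19.98816843]
[305 224  65  37 728] az centroid 265.03854541865167 maxreach 117.29416268787007
black [302 254  28  18 336] [316.39583333 263.63690476] [[599.17053806 -74.52351162 162.        ]]
[603.36602703 -33.80393182 192.09175251] 258.77963
red [368.82107843 213.79166667] [350 202  39  27 408] [[600.  12. 202.]
 [618.  39. 209.]
 [626.  77. 216.]]
```

The force has risen to 20 N, and the strap top is at 192 mm, which is the lever-down height. The azimuth of 258.8° is unchanged. I press a touch more, then retreat straight up.

jog_arm(rows=[[[0,0,2],[0,0,0]],[[0,0,2],[0,0,0]],[[0,0,0],[0,0,0]],[[0,0,-10],[0,0,0]],[[0,0,-40],[0,0,0]],[[0,0,-80],[0,0,0]],[[0,0,-110],[0,0,0]],[[-60,0,-110],[0,0,0]],[[-110,0,-110],[0,0,0]],[[-110,0,-110],[0,0,0]]])

```text
time: 12.65
tool_pos: [737.1, 69.1, 286.4]
tcp_rot: [-179.9, -0.4, 169.5]
ft_force: [-0.5, -0.4, -1.3]
finger_gap: 0.1
grip_force: 0.0
```

Run:
```python
from h import *
s=r.sense();print(s['tool_pos'],s['ft_force'])
p,d=sstrap();cv2.imwrite('pics/s10.png',cv2.convertScaleAbs(cv2.resize(p[110:290,260:460],None,fx=3,fy=3),alpha=1.5))
m,_,_=mask(p,'blue',(290,190,400,280));q=depthpts('scene',m,d);q=q[(q[:,2]>186)&(q[:,2]<203)];l=cv2.fitLine(np.float32(q[:,:2]),2,0,.01,.01).ravel();print(np.median(q,0),np.degrees(np.arctan2(l[1],l[0]))+180)
m,a,c=mask(p,'black',(375,175,425,225));q=depthpts('scene',m,d);print('paddle',c,a,np.percentile(q,[5,50,95],axis=0).round())
```

```text
[737.12296024  69.11352044 286.4433503 ] [-0.47843196 -0.36966619 -1.33779478]
[305 224  65  37 736] az centroid 264.7993944606306 maxreach 117.29416268787007
black [302 254  28  18 340] [316.41470588 263.51470588] [[599.00635911 -74.3069857  162.        ]]
[603.10882486 -33.89722541 192.04398865] 258.42242
paddle [398.70673077 219.58173077] [388 214  23  11 208] [[589. 140.  98.]
 [604. 158. 101.]
 [622. 173. 103.]]
```

View pics/s10.png

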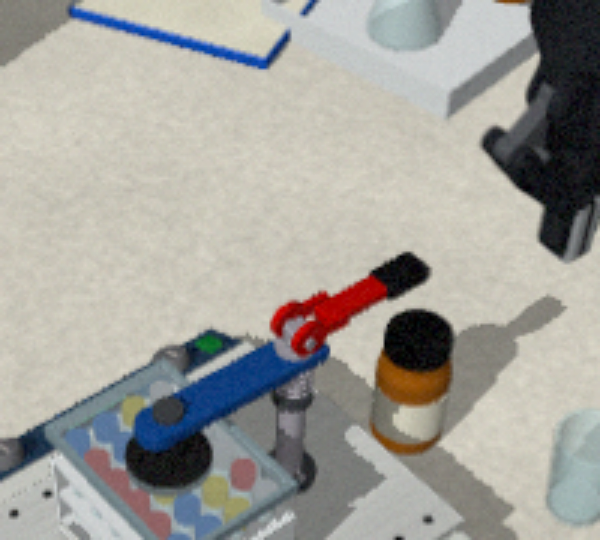

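The picture shows the lever lying level, in line with the strap, its paddle at (405,275). The foot is on the disc, the arm is clear and the bottle is untouched. One check of the paddle's height, then I hand in.

Run:
```python
from h import *
p,d=r.snapshot('scene')
m,a,c=mask(p,'black',(384,190,406,208));q=depthpts('scene',m,d);z=np.median(q,0);print(a,z)
if 204<z[2]<215: print(r.hand_in())
```

```text
[384 195  18  13 147] [627.74243112  94.15293339 210.0945322 ]
the job is handed in; nothing more can be done
None
```

The job is handed in: the strap was swung over, leaving the foot about 3 mm off the disc's centre by my measurements, and the red lever was then pushed to its stop (paddle face measured at 210 mm, its fully-down height); foot-to-cover force was not measured, and the verdict was not shown.

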